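# Cover, unlock and lift out the cleaning dish

## Task

The bearing ball in the little vibratory cleaner is clean: fit the loose cover on the cleaning dish and press it down until it snaps in and its flange sits level on the rim all round. Then grip the dish itself (it has two flats for that), unlock it from the cleaner with a quarter turn anticlockwise (seen from above) to the stop, and lift it out, keeping it level so that the ball stays in the middle and does not roll to the wall. Finish while holding the covered dish still and level, not turned any further, a good hand's width (about 10 cm) above its seat, and leave the loupe, tweezers and squeeze bottle where they are.

Things in the scene. Friction and masses are not known exactly. Their poses are not given: they have to be found in the camera images.
- cleaner: small bench cleaner, fixed: flat grey housing 125 mm deep (x; front edge 70 mm to -x of the origin), 110 mm wide (y), top 28 mm above the bench, black control strip on its front (-x) face. Origin on the bench under the axis of its socket; x points from the front strip to the back, z up
- socket (a point): middle of the bayonet socket's floor, on the housing's top (28 mm above the bench): an aluminium collar of 56 mm outer diameter stands 10 mm high round it. Roofs over its +y and -y sides hold the dish's two lugs down. The dish sits in it with about 2 mm of play
- dish: round steel dish, 57 mm diameter, 42 mm high, open on top, 0.14 to 0.24 kg, seated in the socket. Origin: centre of its underside, z up its axis. Two gripping flats 60 mm apart face its +x and -x, each 30 mm wide, 16 to 40 mm above the underside. Below 11 mm it is a narrow foot inside the collar, with lugs along +y and -y. Bore 49 mm wide
- dish_rim (a point): centre of the dish's mouth, 42 mm above its underside. Locked, the dish's x axis lies 0 to 0.2 rad anticlockwise of the cleaner's x axis. It turns only anticlockwise (positive about z), to a stop where its x axis lies along the cleaner's y axis (about 91 degrees); it lifts out only past some 50 degrees
- dish_middle (a point): point on the dish's axis 19 mm above its underside, where the ball's centre lies when it is in the middle. The floor is dished: lowest in the middle, 12 mm above the underside, rising 5 mm to the wall; the ball rolls up it when the dish is tilted or jerked
- ball_center (a point): centre of the loose steel bearing ball, 14 mm diameter, in the dish
- cover: loose round cover, 35 to 60 g, on the bench knob up, left or right of the cleaner: metal flange 56 mm diameter with a clear window, tapered plug below, black knob above. Origin: centre of the plug's underside, z up. Plug 11.5 mm deep, 41 mm wide at its nose, 47 mm at most; it finds the dish's bore from up to 3 mm off. Flange 11.5 to 14.5 mm above the origin
- knob_top (a point): centre of the top of the cover's round knob (18 mm diameter, 20 mm tall), 34.5 mm above the cover's origin. Laid on the dish, the cover rests on three sprung balls inside the rim some 8 mm too high; a push of about 5 N snaps it home. Seated, the cover's origin is 30.5 mm, this point 65 mm above the dish's underside
- loupe: black ring-shaped stand loupe, 62 x 55 x 17 mm, on the bench on the cleaner's other side than the cover; bystander. Origin at its underside
- tweezers: steel tweezers lying on the bench behind the cleaner, 12 x 122 x 8 mm; bystander. Origin at its underside
- squeeze_bottle: white solvent bottle with a steel cap, 56 x 53 x 129 mm, at the back right; bystander. Origin at its underside
There are look-alikes about, which are no part of the job. Leave any purple or yellow look-alike of the cover alone.

How it is judged (in metres and radians):
On the way, in this order (a step that is already met when the one before it is completed fails the run):
1. the cover is pressed home on the dish, level, while the dish is still locked in the cleaner (z of cover in the frame of dish below 0.0322 m and horizontal distance between cover and dish below 0.003 m and angle between the z axis of cover and the z axis of dish, either way round below 0.06 rad and angle between the x axis of dish and the x axis of cleaner, either way round below 0.5 rad), for 0.2 s.
2. the covered dish is turned a quarter turn anticlockwise in its socket (angle between the x axis of dish and the x axis of cleaner, either way round above 1.4 rad and z of dish in the frame of cleaner below 0.036 m), for 0.2 s.
At the end, for the whole second after the job is handed in: The fingers hold the dish at rest, its underside 60 mm or more above its seat, tilted under 0.12 rad, x axis over 1.35 rad from the cleaner's, ball within 9 mm of the middle, cover seated (flange within 1.7 mm of the rim, askew under 0.06 rad) (z of dish in the frame of cleaner above 0.088 m and angle between the x axis of dish and the x axis of cleaner, either way round above 1.35 rad and angle between dish's own z axis and vertical below 0.12 rad and distance between ball_center and dish_middle below 0.009 m and z of cover in the frame of dish below 0.0322 m and angle between the z axis of cover and the z axis of dish, either way round below 0.06 rad and contact force between the fingers and dish above 3 N and linear speed of dish below 0.03 m/s and angular speed of dish below 0.3 rad/s); the arm keeps its last pose, push and grip.
It fails at once if the ball rolls to the wall of the dish (more than 15 mm off the middle) (distance between ball_center and dish_middle above 0.015 m).
It fails at once if the dish is tipped by more than 0.25 rad (angle between dish's own z axis and vertical above 0.25 rad).
It fails at once if a bystander is moved by more than 30 mm (distance of any of loupe, tweezers, squeeze_bottle from where it was at the start of the episode above 0.03 m).
It also fails if it takes over 56 s, if anything falls off the work surface, if the arm or the gripper's body presses on something with over 40 N, if the wrist force passes 120 N, or if a joint passes its speed limit or range.

## Robot

A 6-joint arm with a two-finger parallel gripper is mounted at the origin on a cart in front of the work surface, level with it; the furniture and walls round the work are solid. World frame = base frame: x ahead of the robot, y to its left, z up, the work surface at z = 0. Lengths are in mm, angles in degrees, forces in N, time in s.
With the tool pointing down it reaches from about 275 to 1000 mm from the base axis. Payload 8.4 kg.
Tool frame: the origin (TCP) lies on the centre line of the jaws, within the pads' length; the fingertips stand 22 mm ahead of it and the grasp point (between the pads) lies 3 mm ahead of it; z points along the fingers, y is the line along which they close (so a half turn about z gives the same grasp; the last joint's range is limited). The gripper opens to 85 mm and grips with 20 to 120 N. Pads are 22 mm wide; open, the fingers measure 114 mm over their backs; the gripper's body (76 mm by 85 mm) begins 54 mm behind the grasp point. The pads swing forward as they close: fully open they stand 13 mm farther back than shut.
Start: joints at [-0.138, 20.225, 93.587, -0, 66.188, -0.138], TCP at [625.002, -0, 253.281] pointing down, gripper open.
Joint ranges: [-150.9, 150.9], [-52.94, 120.26], [3.33, 152.33], [-74.26, 254.26], [0, 154.13], [-172.89, 172.89]. Speed limits (degrees/s): [127.2, 127.2, 159.86, 180, 180, 180].

## Interface

Orientations are given as [roll, pitch, yaw] about the fixed x, y, z axes, in that order (R = Rz(yaw) Ry(pitch) Rx(roll)).
In Python, from plant import telemetry, cams, bot gives the robot as it stands. The module is installed in compiled form; this text tells all that it offers.
- The arm moves only by the tool jog_arm, never from a script. Its argument "rows" is a list of rows, each a list of 7 numbers: the shift along the tool's x, y, z as a fraction of full scale, then the turn, a rotation vector about the tool's x, y, z as a fraction of full scale, then the opening, from -1 (shut) to 1 (fully open). A call has 1 to 10 rows; each row is the pose to reach, as a shift and turn from the pose commanded when the call began, along the tool's axes at that moment; what a row does not reach only later rows make up. Full scale, the value 1, is 150 mm for a shift and pi/2 rad for a turn. A row lasts 1/8 s, in which the tool goes at most 62.5 mm and 10.7 degrees, less where a joint would pass 70% of its speed; a pose out of reach is approached as far as the arm can. A call with a number of a shift or a turn outside -1 to 1 is refused whole. A call with a gripper value outside its range is refused whole. The fingers move at their own pace and stop on an object; "newtons" is the grip in N (left out, the last holds). Time passes only in rows, so rows that repeat a pose let the fingers close. It gives the time, the measured TCP pose, the force, the opening and the grip force at its end, in the units of the state.
- telemetry.state(): the state, without advancing time (a new reading comes with each control period).
- cams.get_image(name): name is "scene" or "side" or "wrist"; returns a dict with "img" (420x560x3 uint8, red, green, blue), "range_z" (420x560 float32, mm along the optical axis (not along the pixel's ray), 0 where there is no reading), "intrinsics" (3x3 intrinsics, pixels), "rvec" (rotation vector, rad) and "tvec" (3), from world to camera coordinates, as OpenCV has them; the wrist camera has in their place "tool_from_camera" (4x4, takes a point from camera to tool coordinates, whose origin is the TCP and whose axes are the flange's). Camera axes: x right, y down, z forward; pixel columns grow to the right and rows downward; lengths in mm; the calibration is good to about 2 mm. The wrist camera is an equidistant fisheye: a pixel r from the principal point sees the ray r / f radians off the axis. A picture is of the moment at which its call begins: read the wrist's pose just before it.
- bot.finish_job(): hands the job in; it is judged then, once.
The state is a dict: "time": time; "joints": joint angles; "joint_velocities": joint speeds; "effort": joint torques, N m; "tool_pos": TCP position; "tool_rot": TCP orientation; "wrist_force": force on the tool from outside, world axes, zero at the start; "wrist_torque": the same for the moment, N m; "opening": finger opening in mm; "grasp_force": force on a finger pad.
Only numpy, scipy, OpenCV 4.12 (cv2) and the standard library are available. Lean on these libraries where they do the work, as an engineer would, in place of code of your own. Each camera call takes 0.05 s, during which the arm holds its last target. There are 200 camera calls.

## Working session

There is one attempt and no reset: what is moved stays moved. The work goes in short steps, Python scripts to look and compute and a tool call to move; the robot and the scene stay as the last step left them, time stands still between calls to the robot, and variables do not carry over. Pictures are saved under pics/ and viewed, at most 10 in all, crops included, and the job is handed in when it is done.

Besides the shell and the picture viewer there is one more tool, called after "Emit:" by a JSON object that holds its "name" and its "arguments". jog_arm: Moves the arm, as the interface text tells. Shift numbers are shares of 150 mm and turn numbers shares of pi/2 rad, none past 1 either way. Its arguments: {"type":"object","properties":{"rows":{"type":"array"},"newtons":{"type":"number"}},"required":["rows"]}

```bash
mkdir -p pics; cat > h.py <<'E'
import numpy as np, cv2
from plant import telemetry, cams, bot
from scipy.spatial.transform import Rotation as R
def cloud(d):
    K=d["intrinsics"];z=d["range_z"].astype(float);v,u=np.indices(z.shape)
    p=np.stack([(u-K[0,2])/K[0,0]*z,(v-K[1,2])/K[1,1]*z,z],-1)
    M=cv2.Rodrigues(np.array(d["rvec"],float))[0];t=np.array(d["tvec"],float).ravel()
    w=(p-t)@M; w[z==0]=np.nan
    return w
E
python3 - <<'E'
from h import *
s=telemetry.state();print(s)
for n in("scene","side"):
    d=cams.get_image(n);np.save(f"{n}.npy",d,allow_pickle=True)
    cv2.imwrite(f"pics/{n}.png",d["img"][...,::-1])
    M=cv2.Rodrigues(np.array(d["rvec"],float))[0];print(n,-M.T@np.array(d["tvec"]).ravel(),M[2],d["intrinsics"])
E
```

```text
{'time': 0.0, 'joints': array([-1.38916982e-01,  2.02622511e+01,  9.36296602e+01,  6.48860602e-04,
        6.61889299e+01, -1.38204398e-01]), 'joint_velocities': array([ 0.03903453,  0.00797902,  0.10060118, -0.10924289, -0.0657549 ,
       -0.0072129 ]), 'effort': array([-2.03471049e-03, -6.05236173e+01, -3.42063046e+01, -2.62302356e-04,
        9.48130677e-03,  3.61521288e-06]), 'tool_pos': array([ 6.24543145e+02, -1.09173611e-02,  2.52559874e+02]), 'tool_rot': array([-1.79919160e+02, -7.88257433e-04,  8.99990245e+01]), 'wrist_force': array([-0.32317796, -0.01795198,  0.93343728]), 'wrist_torque': array([-0.00565304,  0.02196819, -0.03036298]), 'grasp_force': 0.0, 'opening': 85.10329204480928}
scene [-125.05350654  771.12238517  543.75602818] [ 0.66218559 -0.59789434 -0.45169969] [[437.7796444    0.         274.73024025]
 [  0.         437.7796444  203.36176111]
 [  0.           0.           1.        ]]
side [ 191.84563253 -552.9190369   651.77641179] [ 0.37890889  0.71578063 -0.58658856] [[387.74436355   0.         268.89675552]
 [  0.         387.74436355 208.64748596]
 [  0.           0.           1.        ]]
```

View pics/scene.png

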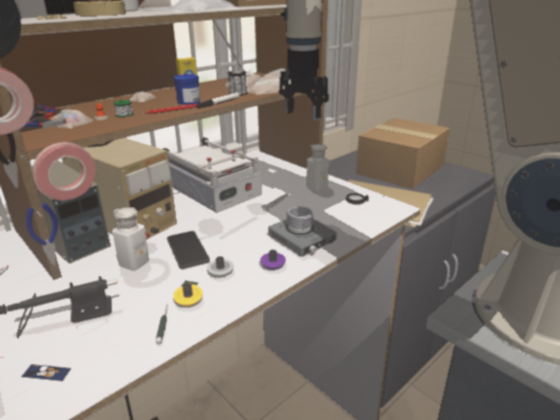

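View pics/side.png

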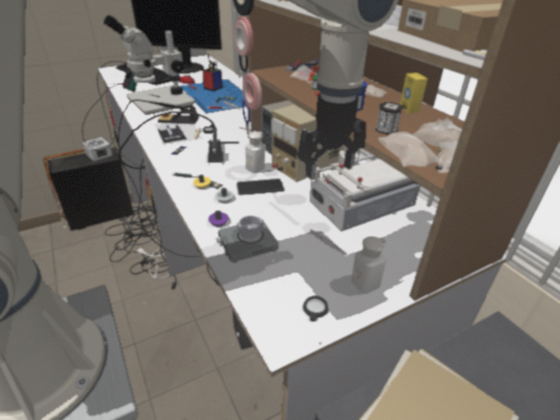

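The scene view shows the cleaner at (300,235) with the dish at (299,218), the grey cover at (220,267), and the purple and yellow look-alikes at (272,260) and (188,294). In the side view the dish is at (250,228) and the grey cover at (225,196).

```bash
python3 - <<'E'
from h import *
for n,boxes in(("scene",dict(cover=(203,250,238,282),dish=(282,202,318,236),cleaner=(265,205,340,255))),("side",dict(cover=(212,180,240,205),dish=(234,214,268,242),cleaner=(215,214,280,260)))):
    d=np.load(f"{n}.npy",allow_pickle=True).item();w=cloud(d);
    for k,(a,b,c,e) in boxes.items():
        p=w[b:e,a:c].reshape(-1,3);p=p[~np.isnan(p[:,0])]
        for lo,hi in((8,17),(24,31),(27,37),(60,78)):
            q=p[(p[:,2]>lo)&(p[:,2]<hi)]
            if len(q)>5: print(n,k,lo,hi,len(q),q.min(0).round(),q.max(0).round(),np.median(q,0).round(1))
        q=p[(p[:,2]>24)&(p[:,2]<31)]
        if k=="cleaner":
            r=cv2.minAreaRect(q[:,:2].astype(np.float32));print(r)
E
```

```text
scene cover 8 17 305 [490. 319.   8.] [597. 377.  17.] [513.7 353.   13. ]
scene cover 24 31 23 [509. 344.  24.] [522. 358.  31.] [511.5 352.   28.2]
scene cover 27 37 55 [508. 340.  27.] [527. 358.  35.] [516.1 350.3  32.6]
scene dish 24 31 300 [446.  75.  25.] [555. 185.  31.] [485.9 143.3  27.8]
scene dish 27 37 283 [446.  77.  27.] [551. 185.  37.] [483.6 144.   28.6]
scene dish 60 78 217 [467. 103.  60.] [531. 161.  71.] [496.8 134.7  66.3]
scene cleaner 8 17 233 [420.  85.   8.] [662. 250.  17.] [443.8 182.4  12.9]
scene cleaner 24 31 926 [426.  75.  24.] [556. 260.  31.] [467.9 153.2  27.4]
scene cleaner 27 37 676 [426.  77.  27.] [556. 261.  37.] [469.7 152.7  28.1]
scene cleaner 60 78 217 [467. 103.  60.] [531. 161.  71.] [496.8 134.7  66.3]
((493.9262390136719, 166.8330078125), (182.19288635253906, 126.90328979492188), 86.38196563720703)
side cover 8 17 167 [490. 322.   8.] [589. 406.  17.] [518.8 347.6  13.8]
side cover 24 31 11 [510. 340.  24.] [524. 350.  31.] [517.1 343.3  27.1]
side cover 27 37 28 [509. 341.  27.] [525. 359.  37.] [517.5 346.   33.4]
side dish 24 31 230 [455.  90.  26.] [558. 186.  31.] [518.3 126.9  28.2]
side dish 27 37 243 [455.  90.  27.] [556. 186.  37.] [504.1 120.8  28.9]
side dish 60 78 217 [469. 101.  60.] [530. 159.  72.] [498.4 129.2  67. ]
side cleaner 8 17 245 [422.  72.   8.] [548. 266.  17.] [469.7 102.5  13.5]
side cleaner 24 31 999 [427.  73.  24.] [558. 251.  31.] [469.3 111.1  27.8]
side cleaner 27 37 777 [428.  74.  27.] [556. 249.  37.] [472.4 112.4  28.3]
side cleaner 60 78 217 [469. 101.  60.] [530. 159.  72.] [498.4 129.2  67. ]
((493.3271484375, 161.56570434570312), (170.8264923095703, 126.60628509521484), 84.9872817993164)
```

Emit:
{"name": "jog_arm", "arguments": {"rows": [[0.4,-0.4,0,0,0,0,1],[0.8,-0.8,0,0,0,0,1],[0.87,-0.84,0,0,0,0,1],[0.87,-0.84,0,0,0,0,1],[0.87,-0.84,0,0,0,0,1],[0.87,-0.84,0,0,0,0,1]]}}

```text
time: 0.85
tool_pos: [499.8, 129.8, 253.2]
tool_rot: [180.0, 0.0, 89.9]
wrist_force: [0.5, 0.8, 0.5]
opening: 85.2
grasp_force: 0.0
```

```bash
cat >> h.py <<'E'
def wrist(name):
    s=telemetry.state();d=cams.get_image("wrist");d["s"]=s
    np.save(name+".npy",d,allow_pickle=True);cv2.imwrite(f"pics/{name}.png",d["img"][...,::-1]);return d
def wcloud(d):
    K=d["intrinsics"];z=d["range_z"].astype(float);v,u=np.indices(z.shape)
    a=(u-K[0,2])/K[0,0];b=(v-K[1,2])/K[1,1];r=np.hypot(a,b)+1e-9
    k=np.tan(np.minimum(r,1.5))/r;p=np.stack([a*k*z,b*k*z,z],-1)
    T=d["tool_from_camera"];p=p@T[:3,:3].T+T[:3,3]
    s=d["s"];w=p@R.from_euler("xyz",s["tool_rot"],degrees=True).as_matrix().T+s["tool_pos"]
    w[z==0]=np.nan;return w
E
python3 - <<'E'
from h import *
d=wrist("w1");print(d["s"]["tool_pos"],d["s"]["tool_rot"],d["tool_from_camera"],d["intrinsics"])
w=wcloud(d)
for lo,hi in((25,31),(60,78)):
    m=((w[...,2]>lo)&(w[...,2]<hi)&(np.hypot(w[...,0]-490,w[...,1]-131)<110)).astype(np.uint8)
    n,l,st,c=cv2.connectedComponentsWithStats(m)
    for i in range(1,n):
        if st[i,4]>100:
            q=w[l==i];print(lo,st[i],q.min(0).round(1),q.max(0).round(1),np.median(q,0).round(1),cv2.minAreaRect(q[:,:2].astype(np.float32)))
E
```

```text
[499.77981677 129.81902901 253.20218775] [1.79987881e+02 9.48524694e-03 8.99420856e+01] [[-3.34995027e-04 -9.62236071e-01 -2.72216147e-01  6.80458998e+01]
 [ 9.99999867e-01 -2.15715507e-04 -4.68105002e-04  4.34592133e-01]
 [ 3.91706274e-04 -2.72216268e-01  9.62236016e-01 -1.20623129e+02]
 [ 0.00000000e+00  0.00000000e+00  0.00000000e+00  1.00000000e+00]] [[325.1922621    0.         282.22036617]
 [  0.         325.1922621  210.37536843]
 [  0.           0.           1.        ]]
25 [ 220  128  118  106 7823] [429.3  72.5  25. ] [559.3 190.9  31. ] [482.9 145.3  28.1] ((493.7221374511719, 131.23031616210938), (110.19146728515625, 125.17167663574219), 85.0583724975586)
60 [ 253  161   63   59 1114] [471.6 102.8  60. ] [531.9 159.3  72.1] [501.8 129.2  69.3] ((501.73992919921875, 131.05384826660156), (56.524688720703125, 60.29585266113281), 89.805908203125)
```

View pics/w1.png

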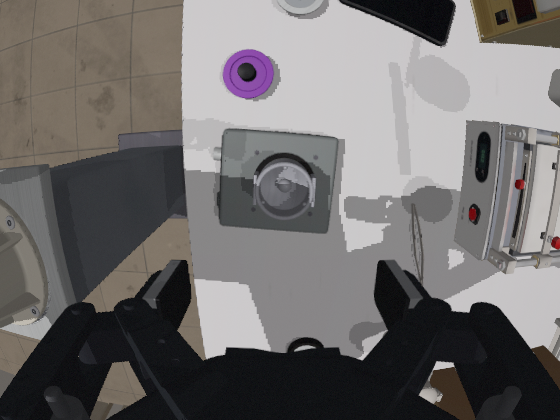

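The wrist view shows the cleaner at (279,181) with the dish at (284,187). Its flats face left and right, the purple look-alike is at (248,73), and the grey cover is only just in view at the top (300,0). Measured dish centre is (501.7, 131.1), with 60 × 56.5 mm extents as expected. Cleaner yaw is about -4.9° and dish yaw about 0°. Next I move to see the cover.

Emit:
{"name": "jog_arm", "arguments": {"rows": [[0.4,0.1,0.1,0,0,0,0],[0.8,0.12,0.2,0,0,0,0],[1,0.12,0.3,0,0,0,0],[1,0.12,0.3,0,0,0,0],[1,0.12,0.3,0,0,0,0],[1,0.12,0.3,0,0,0,0]]}}

```text
time: 1.65
tool_pos: [517.5, 279.3, 208.8]
tool_rot: [180.0, -0.0, 89.9]
wrist_force: [0.3, -0.4, 1.1]
opening: 43.0
grasp_force: 0.0
```

```bash
python3 - <<'E'
from h import *
d=wrist("w2");print(d["s"]["tool_pos"],d["s"]["tool_rot"],d["s"]["opening"])
w=wcloud(d)
for lo,hi in((9,18),(28,40)):
    m=((w[...,2]>lo)&(w[...,2]<hi)&(np.hypot(w[...,0]-517,w[...,1]-349)<60)).astype(np.uint8)
    n,l,st,c=cv2.connectedComponentsWithStats(m)
    for i in range(1,n):
        if st[i,4]>20:
            q=w[l==i];print(lo,st[i],q.min(0).round(1),q.max(0).round(1),np.median(q,0).round(1),cv2.minAreaRect(q[:,:2].astype(np.float32)),cv2.minEnclosingCircle(q[:,:2].astype(np.float32)))
E
```

```text
[517.53162257 279.34000575 208.82104547] [ 1.79965322e+02 -5.10532639e-03  8.99154143e+01] 43.01785726673166
9 [ 255   91   59   58 2317] [491.9 320.8  10.4] [547.6 376.3  17.6] [519.8 349.1  13.9] ((519.5185546875, 348.8120422363281), (55.484344482421875, 54.675445556640625), 45.29388427734375) ((519.5491333007812, 348.7962341308594), 28.179487228393555)
9 [330 107  13  20  67] [564.8 342.8   9. ] [576.8 361.8  10.4] [571.6 351.7   9.4] ((571.2221069335938, 352.3127746582031), (17.00318145751953, 11.196228981018066), 45.736568450927734) ((571.2197265625, 352.3306884765625), 9.810810089111328)
28 [274 109  20  21 303] [510.7 339.9  32.5] [527.8 358.1  37. ] [519.7 349.   34.3] ((519.6822509765625, 348.5124206542969), (17.29247283935547, 17.290185928344727), 45.19712829589844) ((519.7120971679688, 348.87152099609375), 9.200889587402344)
```

View pics/w2.png

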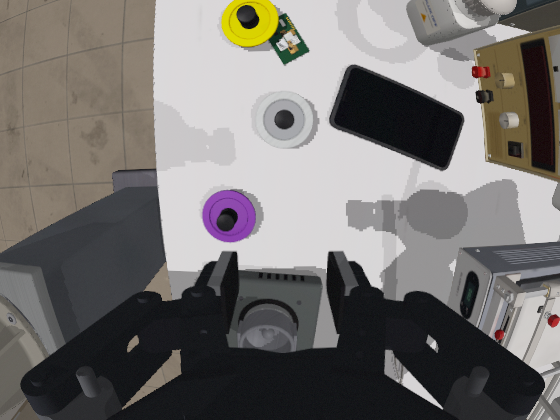

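The wrist view shows the grey cover with its black knob at (284,119) and the phone to its right at (397,116). Knob centre is (519.7, 348.8) with its top at z 34.3, as expected.

Emit:
{"name": "jog_arm", "arguments": {"rows": [[0.4,0.014,0.1,0,0,0,0],[0.463,0.014,0.4,0,0,0,0],[0.463,0.014,0.8,0,0,0,0],[0.463,0.014,1,0,0,0,0],[0.463,0.014,1,0,0,0,0],[0.463,0.014,1,0,0,0,0]]}}

```text
time: 2.45
tool_pos: [520.2, 350.1, 59.9]
tool_rot: [179.9, -0.1, 90.0]
wrist_force: [-0.1, 1.3, 0.1]
opening: 42.8
grasp_force: 0.0
```

Emit:
{"name": "jog_arm", "arguments": {"newtons": 50, "rows": [[0,0,0.06,0,0,0,0],[0,0,0.12,0,0,0,0],[0,0,0.12,0,0,0,0],[0,0,0.12,0,0,0,-1],[0,0,0.12,0,0,0,-1],[0,0,0.12,0,0,0,-1],[0,0,0.12,0,0,0,-1],[0,0,0.12,0,0,0,-1]]}}

```text
time: 3.45
tool_pos: [519.3, 350.1, 40.6]
tool_rot: [180.0, -0.0, 90.0]
wrist_force: [-0.1, 0.4, 4.8]
opening: 16.0
grasp_force: 48.9
```

Emit:
{"name": "jog_arm", "arguments": {"rows": [[0,0,-0.2,0,0,0,-1],[0,0,-0.5,0,0,0,-1],[0,0,-0.8,0,0,0,-1],[-0.4,0,-0.8,0,0,0,-1],[-0.8,-0.05,-0.8,0,0,0,-1],[-1,-0.12,-0.8,0,0,0,-1],[-1,-0.12,-0.8,0,0,0,-1],[-1,-0.12,-0.8,0,0,0,-1],[-1,-0.12,-0.8,0,0,0,-1]]}}

```text
time: 4.58
tool_pos: [501.5, 200.9, 160.2]
tool_rot: [180.0, -0.0, 90.1]
wrist_force: [-0.4, -1.2, 0.2]
opening: 15.8
grasp_force: 48.9
```

```bash
python3 - <<'E'
from h import *
d=wrist("w3");tp=d["s"]["tool_pos"];print(tp,d["s"]["tool_rot"],d["s"]["opening"])
ims=[d["img"]]
w=wcloud(d);print("wrist pts below tcp:")
def rep(w,n):
    m=(np.abs(w[...,2]-tp[2]+23)<12)&(np.hypot(w[...,0]-tp[0],w[...,1]-tp[1])<34)
    q=w[m]; print(n,len(q))
    if len(q)>5: print(q.min(0).round(1),q.max(0).round(1),np.median(q,0).round(1));
    return m
rep(w,"wrist")
for n in("scene","side"):
    e=cams.get_image(n);np.save(n+"3.npy",e,allow_pickle=True);m=rep(cloud(e),n)
    v,u=np.where(m);a,b=int(np.median(u)),int(np.median(v))
    c=e["img"][max(0,b-35):b+35,max(0,a-46):a+46];print(a,b)
    ims.append(cv2.resize(c,(560,420),interpolation=cv2.INTER_NEAREST))
cv2.imwrite("pics/m3.png",cv2.resize(np.hstack(ims),(800,200))[...,::-1])
E
```

```text
[501.45770152 200.87639798 160.18649282] [ 1.79986532e+02 -1.32133775e-02  9.00505119e+01] 15.768558124294497
wrist pts below tcp:
wrist 5137
[474.  171.8 130.6] [529.9 228.  149.2] [501.7 211.2 133.9]
scene 274
[471.9 172.9 125.3] [529.9 227.9 149.1] [491.4 207.6 133.1]
276 197
side 213
[472.1 173.8 125.2] [526.4 221.8 149. ] [497.3 191.9 133.8]
238 187
```

View pics/m3.png

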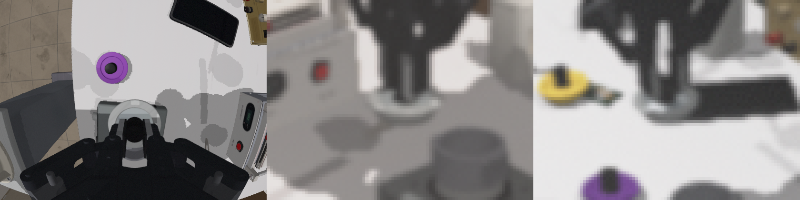

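The wrist crop shows the cover held level in the jaws. The scene and side crops show the flange horizontal under the fingers. Cover centre is offset about (+0.4, -1.1) mm from the TCP, and its origin is 40.8 mm below it.

Emit:
{"name": "jog_arm", "arguments": {"newtons": 70, "rows": [[-0.2,0,0,0,0,0,-1],[-0.4,0,0.0,0,0,0,-1],[-0.458,0,0.1,0,0,0,-1],[-0.458,0,0.2,0,0,0,-1],[-0.458,0,0.26,0,0,0,-1],[-0.458,0,0.26,0,0,0,-1],[-0.458,0,0.26,0,0,0,-1]]}}

```text
time: 5.6
tool_pos: [501.3, 131.8, 121.3]
tool_rot: [180.0, -0.0, 90.0]
wrist_force: [0.4, -0.2, -1.1]
opening: 15.2
grasp_force: 68.4
```

```bash
python3 - <<'E'
from h import *
d=wrist("w4");tp=d["s"]["tool_pos"];print(tp,d["s"]["tool_rot"],d["s"]["opening"])
for w,n in((wcloud(d),"wrist"),(cloud(cams.get_image("scene")),"scene"),(cloud(cams.get_image("side")),"side")):
  for a,lo,hi in(("flange",tp[2]-30,tp[2]-22),("dish",60,74)):
    q=w[(w[...,2]>lo)&(w[...,2]<hi)&(np.hypot(w[...,0]-501.5,w[...,1]-131)<34)]
    if len(q)>5: print(n,a,len(q),q.min(0).round(1),q.max(0).round(1),np.median(q,0).round(1),cv2.minEnclosingCircle(q[:,:2].astype(np.float32)))
E
```

```text
[501.27690434 131.76681616 121.33793142] [ 1.79992207e+02 -3.98765239e-03  9.00385218e+01] 15.243354763805936
wrist flange 4634 [473.7 102.6  91.9] [529.9 158.8  98.2] [501.5 143.2  94.9] ((501.7116394042969, 130.658935546875), 28.342185974121094)
wrist dish 1329 [472.  131.7  60. ] [531.9 159.4  72.1] [502.  152.5  69.2] ((502.1053771972656, 138.71864318847656), 30.469036102294922)
scene flange 170 [472.5 105.5  91.4] [526.7 158.6  99.3] [492.4 137.9  94.1] ((499.16070556640625, 133.09356689453125), 27.911378860473633)
scene dish 161 [468.2 104.5  60. ] [531.1 159.9  71.1] [484.4 143.7  66.2] ((499.7142333984375, 131.1603546142578), 31.95036506652832)
side flange 170 [472.9 103.8  91.5] [527.7 156.1  99.3] [495.3 123.4  94.9] ((499.4621276855469, 131.68898010253906), 28.509456634521484)
side dish 142 [469.8 102.2  60. ] [529.2 154.3  71.9] [489.5 114.9  67.3] ((499.2000732421875, 128.43157958984375), 30.660724639892578)
```

Emit:
{"name": "jog_arm", "arguments": {"rows": [[0.003,0,0.04,0,0,0,-1],[0.003,0,0.07,0,0,0,-1],[0.003,0,0.09,0,0,0,-1],[0.003,0,0.1,0,0,0,-1],[0.003,0,0.11,0,0,0,-1],[0.003,0,0.11,0,0,0,-1]]}}

```text
time: 6.5
tool_pos: [501.5, 131.8, 105.0]
tool_rot: [180.0, -0.0, 90.0]
wrist_force: [0.2, -0.4, 2.0]
opening: 15.0
grasp_force: 69.0
```

Emit:
{"name": "jog_arm", "arguments": {"rows": [[0,0,0.01,0,0,0,-1],[0,0,0.02,0,0,0,-1],[0,0,0.03,0,0,0,-1],[0,0,0.04,0,0,0,-1],[0,0,0.045,0,0,0,-1],[0,0,0.045,0,0,0,-1],[0,0,0.045,0,0,0,-1]]}}

```text
time: 7.38
tool_pos: [501.3, 131.7, 99.1]
tool_rot: [180.0, -0.0, 90.0]
wrist_force: [-2.7, -0.1, 16.0]
opening: 15.0
grasp_force: 70.6
```

Emit:
{"name": "jog_arm", "arguments": {"rows": [[0,0,0.006,0,0,0,-1],[0,0,0.006,0,0,0,-1],[0,0,0.006,0,0,0,-1],[0,0,0,0,0,0,-1],[0,0,-0.01,0,0,0,-0.4],[0,0,-0.01,0,0,0,-0.4],[0,0,-0.01,0,0,0,-0.2],[0,0,-0.01,0,0,0,-0.2]]}}

```text
time: 8.38
tool_pos: [500.9, 131.7, 99.3]
tool_rot: [-180.0, 0.0, 90.0]
wrist_force: [0.4, 0.7, -0.2]
opening: 33.8
grasp_force: 0.0
```

Emit:
{"name": "jog_arm", "arguments": {"rows": [[0,0,-0.2,0,0,0,0],[0,0,-0.5,0,0,0,1],[0,0,-0.6,0,0,0,1],[0,0,-0.6,0,0,0,1],[0,0,-0.6,0,0,0,1],[0,0,-0.6,0,0,0,1]]}}

```text
time: 9.12
tool_pos: [500.3, 131.5, 188.2]
tool_rot: [-179.9, 0.0, 90.0]
wrist_force: [0.1, 0.1, 0.5]
opening: 85.4
grasp_force: 0.0
```

```bash
python3 - <<'E'
from h import *
d=wrist("w5");tp=d["s"]["tool_pos"];print(tp,d["s"]["tool_rot"],d["s"]["opening"])
e1=cams.get_image("scene");e2=cams.get_image("side")
for w,n in((wcloud(d),"wrist"),(cloud(e1),"scene"),(cloud(e2),"side")):
  for a,lo,hi,r in(("knob",86,104,20),("flange",68,82,34),("dish",44,66,34)):
    q=w[(w[...,2]>lo)&(w[...,2]<hi)&(np.hypot(w[...,0]-501.5,w[...,1]-131)<r)]
    if len(q)>5: print(n,a,len(q),q.min(0).round(1),q.max(0).round(1),np.median(q,0).round(1))
    if a=="flange":
        rr=np.hypot(q[:,0]-501.6,q[:,1]-131);g=q[(rr>12)&(rr<27)]
        c=np.linalg.lstsq(np.c_[g[:,:2]-[501.6,131],np.ones(len(g))],g[:,2],rcond=None)[0];print(" plane",c.round(3))
    if a!="knob" and len(q)>9: print(cv2.minAreaRect(q[:,:2].astype(np.float32)))
cv2.imwrite("pics/m5.png",np.hstack([cv2.resize(x,(400,300),interpolation=cv2.INTER_CUBIC) for x in(d["img"][140:350,140:420],e1["img"][188:258,253:346])])[...,::-1])
E
```

```text
[500.33233843 131.51227987 188.18180095] [-1.79869353e+02  3.21913276e-02  9.00004700e+01] 85.38451882399372
wrist knob 543 [493.2 121.6  86.1] [510.7 139.8  95.1] [501.7 131.7  93.1]
wrist flange 3761 [472.  102.7  68. ] [531.8 159.2  81.7] [501.7 134.5  72.7]
 plane [ 0.0000e+00 -5.0000e-03  7.2706e+01]
((502.0653381347656, 130.9537811279297), (56.45209884643555, 59.352943420410156), 88.28590393066406)
wrist dish 309 [471.  121.2  44.4] [531.6 159.2  65.9] [501.7 155.1  55.8]
((497.7061462402344, 144.2288360595703), (64.45208740234375, 28.476524353027344), 16.925952911376953)
scene knob 40 [490.  123.6  86.3] [508.7 140.6  94. ] [497.  133.4  91.6]
scene flange 229 [471.2 105.   68.1] [527.9 159.6  81.7] [494.1 136.3  71.8]
 plane [ 3.000e-03 -5.000e-03  7.167e+01]
((496.7698059082031, 133.1131591796875), (53.254642486572266, 53.33757019042969), 45.91741180419922)
scene dish 202 [468.9 117.4  44.2] [530.7 159.8  65.9] [480.6 149.4  55. ]
((494.9241943359375, 143.47286987304688), (64.51741790771484, 31.62190818786621), 21.532957077026367)
side knob 41 [490.9 122.9  86. ] [507.4 139.4  95.1] [499.  128.5  92.3]
side flange 258 [469.5 102.3  68. ] [528.1 158.   81.1] [495.  125.2  72.3]
 plane [1.7000e-02 4.0000e-03 7.2297e+01]
((499.5648498535156, 129.8340301513672), (54.883750915527344, 58.40940856933594), 83.07620239257812)
side dish 172 [469.6 102.7  44.3] [528.9 141.7  65.9] [489.6 110.   55.5]
((495.08819580078125, 117.25546264648438), (29.901052474975586, 62.1507682800293), 70.59384155273438)
```

View pics/m5.png

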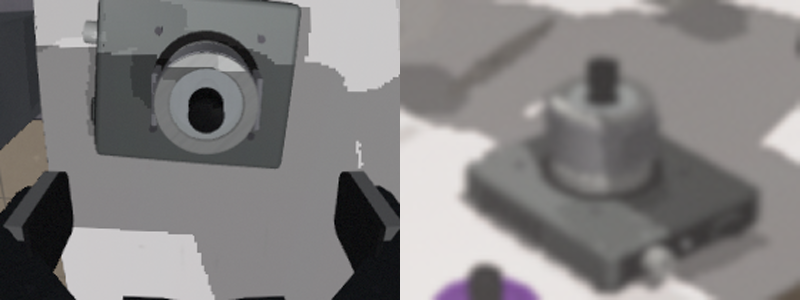

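The wrist crop shows the cover centred on the dish and the scene crop shows it sitting level. Knob top is at 93.1 mm, against 93 expected when seated, and the plane is level. Now I grip the dish.

Emit:
{"name": "jog_arm", "arguments": {"rows": [[-0.005,0.004,0.25,0,0,0,1],[-0.005,0.004,0.5,0,0,0,1],[-0.005,0.004,0.7,0,0,0,1],[-0.005,0.004,0.8,0,0,0,1],[-0.005,0.004,0.85,0,0,0,1],[-0.005,0.004,0.85,0,0,0,1],[-0.005,0.004,0.85,0,0,0,1]]}}

```text
time: 10.15
tool_pos: [502.4, 131.1, 62.9]
tool_rot: [179.9, -0.0, 90.0]
wrist_force: [0.2, -0.4, -0.1]
opening: 85.4
grasp_force: 0.0
```

Emit:
{"name": "jog_arm", "arguments": {"newtons": 30, "rows": [[0,0,0,0,0,0,0.7],[0,0,0,0,0,0,0.6],[0,0,0,0,0,0,0.5],[0,0,0,0,0,0,0.45],[0,0,0,0,0,0,0.4],[0,0,0,0,0,0,0.3],[0,0,0,0,0,0,0.2],[0,0,0,0,0,0,0]]}}

```text
time: 11.15
tool_pos: [501.6, 130.9, 62.3]
tool_rot: [-180.0, -0.0, 90.0]
wrist_force: [-1.8, -0.4, 5.8]
opening: 60.0
grasp_force: 30.7
```

Emit:
{"name": "jog_arm", "arguments": {"newtons": 70, "rows": [[0,0,0,0,0,0,0],[0,0,0,0,0,0,0],[0,0,0,0,0,-0.02,0],[0,0,0,0,0,-0.05,0],[0,0,0,0,0,-0.08,0],[0,0,0,0,0,-0.1,0],[0,0,0,0,0,-0.1,0]]}}

```text
time: 12.02
tool_pos: [502.3, 131.2, 62.6]
tool_rot: [179.9, -0.0, 99.0]
wrist_force: [-0.0, -0.1, 8.0]
opening: 58.6
grasp_force: 72.5
```

Emit:
{"name": "jog_arm", "arguments": {"rows": [[0,0,0,0,0,-0.03,0],[0,0,0,0,0,-0.07,0],[0,0,0,0,0,-0.12,0],[0,0,0,0,0,-0.17,0],[0,0,0,0,0,-0.22,0],[0,0,0,0,0,-0.27,0],[0,0,0,0,0,-0.32,0],[0,0,0,0,0,-0.36,0],[0,0,0,0,0,-0.38,0],[0,0,0,0,0,-0.38,0]]}}

```text
time: 13.28
tool_pos: [502.4, 131.2, 62.6]
tool_rot: [179.9, 0.0, 133.2]
wrist_force: [0.0, 0.7, 6.1]
opening: 59.1
grasp_force: 72.6
```

```bash
python3 - <<'E'
from h import *
s=telemetry.state();print(s["joints"].round(1),s["wrist_torque"].round(2),s["tool_rot"])
d=wrist("w6");w=wcloud(d)
q=w[(w[...,2]>86)&(w[...,2]<104)&(np.hypot(w[...,0]-501.5,w[...,1]-131)<20)];print(len(q),q.max(0),np.median(q,0))
E
```

```text
[ 14.5  26.3 114.5   0.   39.1 -28.8] [0.07 0.17 0.04] [1.79923460e+02 3.71166220e-02 1.33227639e+02]
2125 [511.67743162 140.27390729  94.75263252] [500.65575212 132.83024559  92.75689628]
```

Emit:
{"name": "jog_arm", "arguments": {"rows": [[0,0,0,0,0,-0.03,0],[0,0,0,0,0,-0.07,0],[0,0,0,0,0,-0.12,0],[0,0,0,0,0,-0.17,0],[0,0,0,0,0,-0.23,0],[0,0,0,0,0,-0.29,0],[0,0,0,0,0,-0.35,0],[0,0,0,0,0,-0.4,0],[0,0,0,0,0,-0.44,0],[0,0,0,0,0,-0.46,0]]}}

```text
time: 14.58
tool_pos: [502.5, 131.2, 62.6]
tool_rot: [180.0, 0.1, 174.7]
wrist_force: [-1.5, -0.2, 6.7]
opening: 59.2
grasp_force: 72.8
```

Emit:
{"name": "jog_arm", "arguments": {"rows": [[0,0,0,0,0,0,0],[0,0,0,0,0,0,0],[0,0,0,0,0,0,0]]}}

```text
time: 14.95
tool_pos: [502.6, 131.2, 62.6]
tool_rot: [180.0, 0.1, 174.6]
wrist_force: [-0.9, 1.3, 5.9]
opening: 58.9
grasp_force: 72.7
```

```bash
python3 - <<'E'
from h import *
s=telemetry.state();print(s["joints"].round(1),s["wrist_torque"].round(2),s["wrist_force"].round(1),s["tool_rot"])
d=wrist("w7");w=wcloud(d)
m=(w[...,2]>25)&(w[...,2]<30.5)&(np.hypot(w[...,0]-495,w[...,1]-131)<95)
print(cv2.minAreaRect(w[m][:,:2].astype(np.float32)))
w=cloud(cams.get_image("scene"));q=w[(w[...,2]>50)&(w[...,2]<75)&(np.hypot(w[...,0]-501.5,w[...,1]-131)<36)];print(q.min(0),q.max(0))
cv2.imwrite("pics/m7.png",d["img"][...,::-1])
E
```

```text
[ 14.5  26.3 114.5  -0.   39.1 -70.1] [-0.01  0.07  0.09] [-0.9  1.3  5.9] [1.79966832e+02 9.43934036e-02 1.74608507e+02]
((493.42413330078125, 131.40695190429688), (109.58980560302734, 125.046142578125), 85.31697082519531)
[470.55299376  98.26246925  50.1276094 ] [525.97986511 166.38360043  74.93703342]
```

View pics/m7.png

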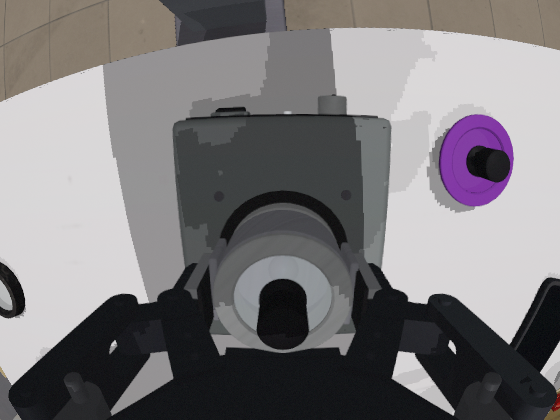

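The wrist view shows the dish gripped by its flats at (283,290), with the fingers now left and right across the cleaner. Relative to the cleaner it has turned about 89°, and the cover is seated. Now I lift it slowly.

Emit:
{"name": "jog_arm", "arguments": {"rows": [[0,0,-0.01,0,0,0,0],[0,0,-0.03,0,0,0,0],[0,0,-0.06,0,0,0,0],[0,0,-0.1,0,0,0,0],[0,0,-0.15,0,0,0,0],[0,0,-0.2,0,0,0,0],[0,0,-0.25,0,0,0,0],[0,0,-0.28,0,0,0,0],[0,0,-0.3,0,0,0,0],[0,0,-0.3,0,0,0,0]]}}

```text
time: 16.3
tool_pos: [501.8, 131.0, 107.2]
tool_rot: [180.0, 0.0, 174.6]
wrist_force: [-0.2, -0.5, -3.9]
opening: 58.8
grasp_force: 74.8
```

Emit:
{"name": "jog_arm", "arguments": {"rows": [[0,0,-0.02,0,0,0,0],[0,0,-0.06,0,0,0,0],[0,0,-0.12,0,0,0,0],[0,0,-0.18,0,0,0,0],[0,0,-0.24,0,0,0,0],[0,0,-0.3,0,0,0,0],[0,0,-0.34,0,0,0,0],[0,0,-0.36,0,0,0,0],[0,0,-0.37,0,0,0,0],[0,0,-0.37,0,0,0,0]]}}

```text
time: 17.55
tool_pos: [501.6, 130.9, 162.4]
tool_rot: [-180.0, -0.0, 174.6]
wrist_force: [1.3, -0.6, -2.7]
opening: 58.8
grasp_force: 74.9
```

Emit:
{"name": "jog_arm", "arguments": {"rows": [[0,0,0,0,0,0,0],[0,0,0,0,0,0,0],[0,0,0,0,0,0,0],[0,0,0,0,0,0,0],[0,0,0,0,0,0,0],[0,0,0,0,0,0,0]]}}

```text
time: 18.3
tool_pos: [501.7, 131.0, 162.6]
tool_rot: [180.0, 0.0, 174.6]
wrist_force: [1.3, -0.3, -2.9]
opening: 59.0
grasp_force: 74.9
```

```bash
python3 - <<'E'
from h import *
d=wrist("w8");tp=d["s"]["tool_pos"];print(tp,d["s"]["tool_rot"],d["s"]["wrist_force"])
w=wcloud(d);r=np.hypot(w[...,0]-502,w[...,1]-131)
q=w[(w[...,2]>186)&(w[...,2]<200)&(r<13)];print("knob",len(q),np.median(q,0))
g=w[(np.abs(w[...,2]-172.7)<4)&(r>12)&(r<26)]
print("flange",len(g),np.linalg.lstsq(np.c_[g[:,:2]-[502,131],np.ones(len(g))],g[:,2],rcond=None)[0])
e1=cams.get_image("scene")["img"];e2=cams.get_image("side")["img"]
cv2.imwrite("pics/m8.png",np.hstack([cv2.resize(x,(400,300),interpolation=cv2.INTER_CUBIC) for x in(e1[150:255,230:370],e2[150:255,180:320])])[...,::-1])
E
```

```text
[501.73067118 130.95495404 162.5527845 ] [1.79997605e+02 5.33318397e-03 1.74600122e+02] [ 1.34177931 -0.26213159 -2.86686266]
knob 2126 [498.80500205 130.54192305 192.56834848]
flange 7691 [2.30163801e-03 2.97573669e-03 1.72227458e+02]
```

View pics/m8.png

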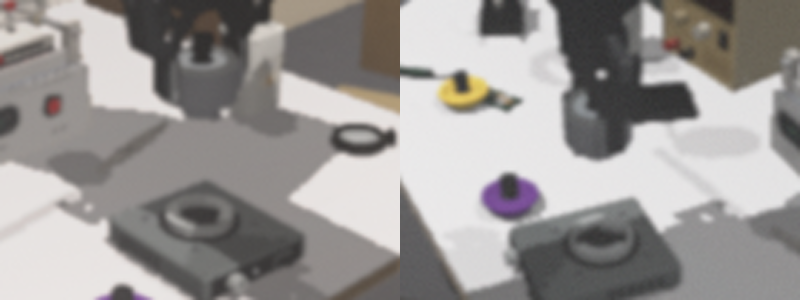

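The scene crop (dish at (205,80)) and side crop (dish at (595,120)) show the covered dish held level above the empty collar. It has been lifted 100 mm, and the flange is flat to within 0.004 rad.

```bash
python3 -c "
from plant import bot
print(bot.finish_job())"
```

```text
the job is handed in; nothing more can be done
None
```

I snapped the cover home, turned the dish about 89° from the cleaner's axis and lifted it level 100 mm above its seat; the job is handed in with no verdict returned, and I had no view of the ball under the cover.

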